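# Open the brush flap of a load unit to the set pointer and hold it

## Task

Lift the loose aluminium cover plate off its two pins on the black load unit and lay it gently flat in the blue tray. Then raise the yellow inspection flap by its bar handle until it lines up with the red pointer, and finish while still holding it there: the flap falls shut if let go. Do not shift the pointer or the other things on the bench.

Things in the scene. Friction and masses are not known exactly. Their poses are not given: they have to be found in the camera images.
- housing: Black load unit fixed on the bench. Origin: on the bench under the middle of the flap; x to the far side, z up. Box x -110..160, y +-120, top 75 mm high (base plate 310 x 260). Two grey cheeks at y = +-85 (150 long in x, 14 thick, tops 130 high) flank the flap, each with a steel pin on top at x = 0 (8 mm dia., 15 tall). Rear block x 94..160, 103 high.
- cover: Loose aluminium plate 140 (x) x 200 (y) x 5 mm, about 0.3 kg, lying on the cheeks over the flap, pins through its two 12 mm holes: lift straight up over 15 mm to clear them. Origin: centre of underside, 130 mm above the bench at the start. Black bar handle on top along y: 80 long, 10 x 10, centre 35 above the origin, 25 free under it between posts at y = +-35.
- tray: Blue plastic open tray, 240 (x) x 270 (y) x 40 mm high, wall and floor 5 mm, fixed to the bench. Origin: centre of its underside (bench level), so its inner floor is at z = 5 mm; inside 230 x 260 mm.
- flap (a joint): Angle (rad) of the yellow flap (130 mm hinge to free edge, 146 wide, 5 thick, about 0.35 kg): 0 = shut, level; stop at 1.42. Hinged along the housing's y at its far (+x) edge: the edge on the housing's -x side (towards the robot) swings up and over to +x. Free hinge: let go, it falls shut from any angle.
- flap_hinge (a point): Point on the flap's hinge axis, middle of its width; housing frame x = 65, y = 0, z = 81 mm. The axis runs along the housing's y. The point turns with the flap.
- flap_bar (a point): Centre of the flap's steel bar handle: round, 10 mm dia., 80 long, parallel to the hinge, 70 free between posts, 30 clear above the flap. At flap angle a, in the housing frame: x = 65 - 115 cos a + 35 sin a, y = 0, z = 81 + 115 sin a + 35 cos a (mm). It turns in the pads, so the tool may stay pointing down. Site x runs along the flap to the hinge.
- pointer (a joint): Angle in rad of the red set pointer, on the same axis, zero and direction as the flap: 0 level, differs each time between 0.6 and 1.1. Held by stiff friction; leave it as it is.
- pointer_tip (a point): Free tip of the red pointer: flat strip 120 mm long, 6 high, 4 thick, turning on the flap's hinge axis at housing y = +117 mm, beside a white quarter-circle scale (radius 125 mm, y = +126, top 208 mm above the bench). The flap is at the mark when, seen along the hinge, it lines up with the pointer. Site x runs along the pointer to the hinge.
- hub: Steel coupling hub, 40 mm diameter, 22 mm tall, standing on the housing's rear block: a bystander. Origin: centre of its underside.
- tkey: Steel T-handled key, 120 mm long, lying on the bench: a bystander. Origin at its middle, on the bench.
- driver: Screwdriver lying on the bench: a bystander. Origin at its middle, on the bench.
- cup: Red plastic cup, 70 mm across and 70 mm tall, on the bench: a bystander. Origin: centre of its underside.
- oil: White oil bottle, 52 mm across, 150 mm tall, on the bench: a bystander. Origin: centre of its underside.
- collar: Dark steel ring, 50 mm across, 25 mm tall, lying on the housing's rear block: a bystander. Origin: centre of its underside.
- spanner: Spanner lying on the bench: a bystander. Origin at its middle, on the bench.
Things that resemble listed ones, but are neither listed nor needed, are in the scene too. There is more than one size of the cover; the one meant has the size given above.

How it is judged:
On the way, in this order (a step that is already met when the one before it is completed fails the run):
1. the cover plate lies flat in the blue tray, let go (x of cover in the frame of tray between -0.06 and 0.06 m and y of cover in the frame of tray between -0.065 and 0.065 m and z of cover in the frame of tray below 0.012 m and angle between cover's own z axis and vertical below 0.1 rad and linear speed of cover below 0.03 m/s and contact force between the arm and cover below 0.1 N), for 0.2 s.
2. the fingers hold the flap in line with the red pointer (angle between the x axis of flap_bar and the x axis of pointer_tip, either way round below 0.08 rad and contact force between the fingers and flap above 0.5 N), for 0.2 s.
At the end, for the whole second after the job is handed in: Fingers carry the flap (over 0.5 N), still (under 0.05 rad/s), within 0.08 rad of the red pointer, through the last second; the cover lies flat in the tray, its centre within 60 mm (x) and 65 mm (y) of the tray's, underside under 12 mm up, tilt under 0.1 rad, at rest, untouched (all of step 1 and all of step 2 and velocity of joint flap between -0.05 and 0.05 rad/s); the arm keeps its last pose, push and grip.
It fails at once if the red pointer is shifted (its tip by more than 10 mm) (distance of pointer_tip from where it was at the start of the episode above 0.01 m).
It fails at once if the cover is dropped (faster than 0.8 m/s within 50 mm of the bench) (linear speed of cover above 0.8 m/s and height (world z) of cover below 0.05 m).
It fails at once if another thing on the bench is shifted by more than 30 mm (distance of any of hub, tkey, driver, cup, oil, collar, spanner from where it was at the start of the episode above 0.03 m).
It also fails if it takes over 54 s, if anything falls off the work surface, if the arm or the gripper's body presses on something with over 40 N, if the wrist force passes 120 N, or if a joint passes its speed limit or range.

## Robot

A 6-joint arm with a two-finger parallel gripper is mounted at the origin on the work surface. World frame = base frame: x ahead of the robot, y to its left, z up, the work surface at z = 0. Lengths are in m, angles in rad, forces in N, time in s.
With the tool pointing down it reaches from about 0.4 to 0.825 m from the base axis. Payload 7 kg.
Tool frame: the origin (TCP) lies at the very end of the fingers, on their centre line; the grasp point (between the pads) lies 19 mm behind it; z points along the fingers, y is the line along which they close (so a half turn about z gives the same grasp; the last joint's range is limited). The gripper opens to 85 mm and grips with 20 to 120 N. Pads are 22 mm wide; open, the fingers measure 114 mm over their backs; the gripper's body (76 mm by 85 mm) begins 54 mm behind the grasp point. The pads swing forward as they close: fully open they stand 13 mm farther back than shut.
Start: joints at [1.491, 0.359, 0.012, 0, -1.224, -0.288], TCP at [0.243, 0.63, 0.231] pointing down, gripper open.
Joint ranges: [-3.07, 3.07], [-1.43, 2.12], [-1.02, 1.25], [-3.03, 1.67], [-3.05, -0], [-3.03, 3.03]. Speed limits (rad/s): [2.39, 2.39, 3.01, 3.14, 3.14, 3.14].

## Interface

Orientations are given as [roll, pitch, yaw] about the fixed x, y, z axes, in that order (R = Rz(yaw) Ry(pitch) Rx(roll)).
In Python, from cell import env gives the robot as it stands.
- The arm moves only by the tool send_path, called after "Request:" as name(argument=value, ...), one argument or row to a line, values as JSON. Schema: {"type":"object","properties":{"rows":{"type":"string"},"clamp_n":{"type":"number"},"only":{"type":"string"},"quiet":{"type":"boolean"},"lines":{"type":"string"}},"required":["rows"],"additionalProperties":false}. rows is a string of 1 to 5 rows, one to a line, with the numbers parted by spaces; each row has 7 numbers: dx, dy, dz in shares of the most that a row can go, 1 being 62.5 mm, then a rotation vector rx, ry, rz in normalised numbers (1 is pi rad), then the finger opening in m; each row shifts and turns the commanded pose from where the row before left it, along the tool's axes as they then stand; what a row does not reach is not made up. A row lasts 1/8 s, in which the tool goes at most 0.0625 m and 0.188 rad, less where a joint would pass 70% of its speed; a pose out of reach is approached as far as the arm can. The fingers move at their own pace and stop on an object; clamp_n is the grip in N (left out, the last holds). Time passes only in rows, so rows that do not move let the fingers close. The tool returns the time, the measured TCP pose, the force, the opening and the grip force at its end. only (a regular expression) keeps the lines of the reply that match it, lines (a string "A,B") keeps lines A to B, and quiet returns only ok. Input that does not fit is refused with a message, and nothing moves.
- env.get_obs(): the state, without advancing time (a new reading comes with each control period).
- env.camera(name): name is "scene" or "top"; returns a dict with "frame" (420x560x3 uint8, red, green, blue), "range_z" (420x560 float32, m along the optical axis (not along the pixel's ray), 0 where there is no reading), "mtx" (3x3 intrinsics, pixels), "distortion" ([k1, k2, p1, p2, k3] as OpenCV has them; the pictures are not rectified), "R" (3x3) and "t" (3): a world point X has camera coordinates R X + t. Camera axes: x right, y down, z forward; pixel columns grow to the right and rows downward; lengths in m; the calibration is good to about 2 mm. A picture is of the moment at which its call begins.
- env.finish_job(): hands the job in; it is judged then, once.
The state is a dict: "time": time; "joints": joint angles; "qd": joint speeds; "joint_efforts": joint torques, N m; "tool_pos": TCP position; "tcp_rot": TCP orientation; "contact_force": force on the tool from outside, world axes, zero at the start; "moment": the same for the moment, N m; "finger_gap": finger opening in m; "finger_force": force on a finger pad.
Only numpy, scipy, OpenCV 4.12 (cv2) and the standard library are available. Lean on these libraries where they do the work, as an engineer would, in place of code of your own. Each camera call takes 0.05 s, during which the arm holds its last target. There are 200 camera calls.

## Working session

There is one attempt and no reset: what is moved stays moved. The work goes in short steps, Python scripts to look and compute and a tool call to move; the robot and the scene stay as the last step left them, time stands still between calls to the robot, and variables do not carry over. Pictures are saved under pics/ and viewed, at most 10 in all, crops included, and the job is handed in when it is done.

```bash
mkdir -p pics
```

Create h.py:
```python
import numpy as np, cv2, pickle
from cell import env
def grab(n,f):
    c=env.camera(n); pickle.dump(c,open(f+'.pkl','wb')); cv2.imwrite('pics/'+f+'.png',c['frame'][:,:,::-1]); return c
def load(f): return pickle.load(open(f+'.pkl','rb'))
def crop(f,u0,v0,u1,v1,s):
    c=load(f); im=c['frame'][v0:v1,u0:u1,::-1]; cv2.imwrite(f'pics/{f}_c{u0}_{v0}.png',cv2.resize(im,None,fx=s,fy=s,interpolation=cv2.INTER_CUBIC))
def ray(c,u,v):
    p=cv2.undistortPoints(np.array([[[u,v]]],float),c['mtx'],np.array(c['distortion'],float))[0,0]
    return np.array([p[0],p[1],1.])
def pz(c,u,v,z):  # intersect with world height z
    d=c['R'].T@ray(c,u,v); o=-c['R'].T@c['t']; return o+d*(z-o[2])/d[2]
def pd(c,u,v):
    z=np.median([x for x in c['range_z'][v-1:v+2,u-1:u+2].ravel() if x>0] or [0]); return c['R'].T@(ray(c,u,v)*z-c['t'])
```

Run:
```python
from h import *
for n in('top','scene'):
    c=grab(n,n+'0'); print(n,-c['R'].T@c['t'],c['R'][2])
o=env.get_obs(); print(o)
```

```text
top [ 0.14064588 -0.04653567  2.08471217] [ 0.14944724 -0.00518168 -0.98875612]
scene [ 1.39232417 -0.17405957  0.90497634] [-0.76618279  0.11537196 -0.63218134]
{'time': 0.1, 'joints': array([ 1.49108999e+00,  3.59341762e-01,  1.11766478e-02, -3.25027417e-04,
       -1.22405584e+00, -2.88091999e-01]), 'qd': array([ 0.00030965, -0.00274054,  0.00202028, -0.00122217, -0.00048737,
       -0.00082905]), 'joint_efforts': array([-1.97292735e-03, -5.84764445e+01,  2.94111836e+01,  6.95454195e+00,
       -3.18620434e-03,  3.57729078e-06]), 'tool_pos': array([0.24257588, 0.62947272, 0.23044863]), 'tcp_rot': array([ 3.14013992e+00, -1.11838930e-04, -3.67908924e-01]), 'contact_force': array([-0.29011493,  0.12056022,  0.23708968]), 'moment': array([ 0.02677073, -0.03232701,  0.01316507]), 'finger_force': 0.0, 'finger_gap': 0.08580203793625277}
```

View pics/top0.png

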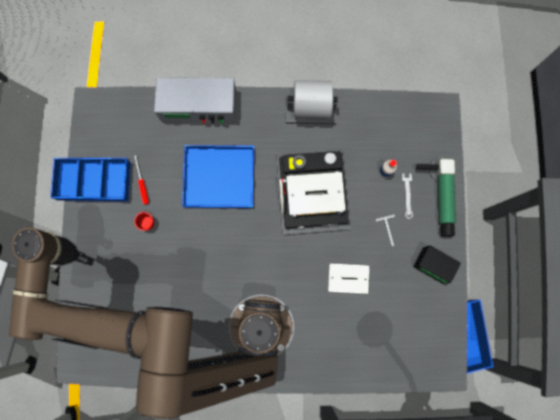

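View pics/scene0.png

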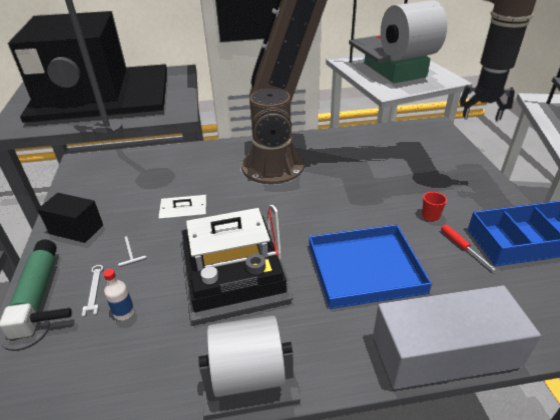

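Top view: the full-size cover lies on the load unit at about (316,193). The smaller one, on the bench at (349,279), is a decoy. The plain blue tray is at (219,177); the blue box at (92,180) has compartments. In the scene view, the pointer and scale are near (273,232). I'll confirm in enlarged crops.

Run:
```python
from h import *
crop('top0',170,130,370,250,4); crop('scene0',170,190,330,310,5)
```

```text
(no output)
```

View pics/top0_c170_130.png

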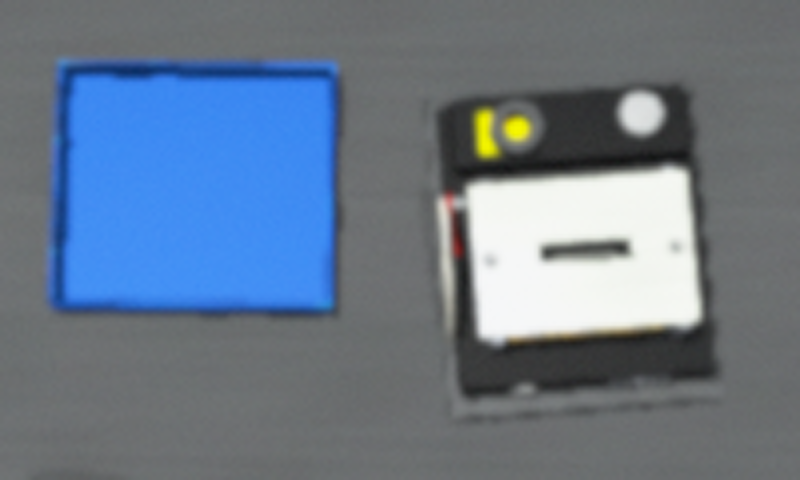

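View pics/scene0_c170_190.png

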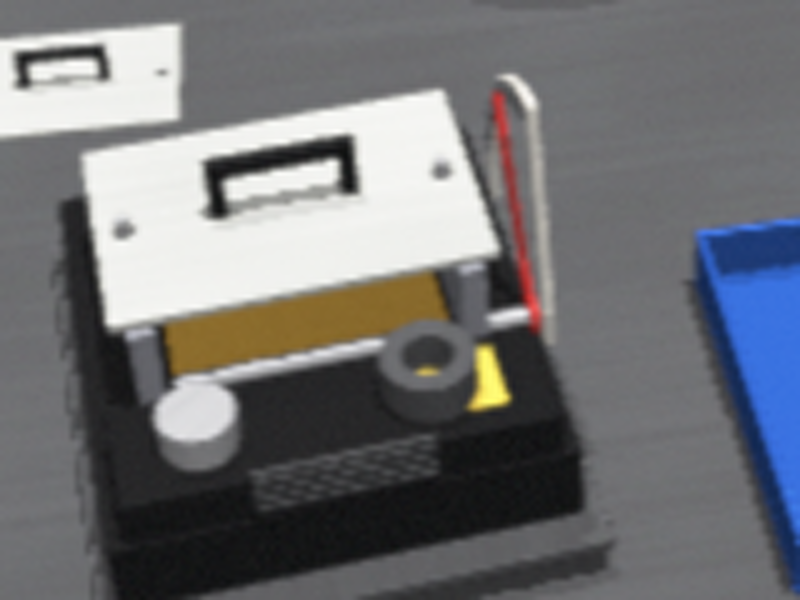

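The crops confirm it: the plate on the unit has pins through its holes, at (292.5,195) and (339,191.5) in the top image. The red pointer runs from about (270,208.6) at the tip to (277,254.4) at the pivot in the scene image.

Create m.py:
```python
from h import *
c=load('top0'); s=load('scene0')
T=lambda x,y:(170+x/4-.375,130+y/4-.375)
S=lambda x,y:(170+x/5-.4,190+y/5-.4)
cs=[pz(c,*T(*p),.135) for p in((466,184),(690,168),(702,325),(478,342))]
cc=np.mean(cs,0)
print('cover corners',np.round(cs,4),cc,[np.linalg.norm(cs[i]-cs[(i+1)%4]) for i in range(4)])
ps=[pz(c,*T(*p),.145) for p in((490,260),(676,246))];print('pins',ps,np.mean(ps,0),np.linalg.norm(ps[0]-ps[1]))
hs=[pz(c,*T(*p),.17) for p in((541,250),(630,247))];print('handle',hs,np.mean(hs,0))
sc=[pz(s,*S(*p),.135) for p in((82,154),(440,90),(500,254),(108,328))]
print('scene cover',np.round(sc,4),np.mean(sc,0))
sp=[pz(s,*S(*p),.145) for p in((123,224),(441,164))];print('scene pins',sp,np.mean(sp,0))
ts=[pz(c,*T(*p),.04) for p in((58,62),(338,62),(333,310),(52,310))]
print('tray',np.round(ts,4),np.mean(ts,0),[np.linalg.norm(ts[i]-ts[(i+1)%4]) for i in range(4)])
# housing frame
P=(np.mean(ps,0)+np.mean(sp,0))/2
d=ps[0]-ps[1]+sp[1]-sp[0]; yaw=np.arctan2(-d[0],d[1]); O=np.array([P[0],P[1],0])
print('housing',O,'yaw',yaw, [np.arctan2(-(a-b)[0],(a-b)[1]) for a,b in((ps[0],ps[1]),(sp[1],sp[0]))])
H=np.array([[np.cos(yaw),-np.sin(yaw),0],[np.sin(yaw),np.cos(yaw),0],[0,0,1]])
def ploc(u,v,y):
    o=H.T@(-s['R'].T@s['t']-O); dd=H.T@s['R'].T@ray(s,u,v); return o+dd*(y-o[1])/dd[1]
for p in((500,93),(517,208),(535,322)):
    q=ploc(*S(*p),.117); print('ptr',q,'ang',np.arctan2(q[2]-.081,.065-q[0]),np.hypot(q[2]-.081,.065-q[0]))
```

```bash
python3 m.py
```

```text
cover corners [[ 0.5522 -0.0865  0.135 ]
 [ 0.5714 -0.2915  0.135 ]
 [ 0.4264 -0.3022  0.135 ]
 [ 0.4072 -0.0995  0.135 ]] [ 0.48929415 -0.19492963  0.135     ] [np.float64(0.20585596720306407), np.float64(0.14543887360033544), np.float64(0.20356856184554015), np.float64(0.14558668966402322)]
pins [array([ 0.48056728, -0.10899786,  0.145     ]), array([ 0.49672476, -0.27729165,  0.145     ])] [ 0.48864602 -0.19314475  0.145     ] 0.16906762640986034
handle [array([ 0.48610257, -0.1535205 ,  0.17      ]), array([ 0.49039385, -0.23304405,  0.17      ])] [ 0.48824821 -0.19328228  0.17      ]
scene cover [[ 0.4298 -0.2965  0.135 ]
 [ 0.4111 -0.0978  0.135 ]
 [ 0.5525 -0.084   0.135 ]
 [ 0.5697 -0.2834  0.135 ]] [ 0.49073728 -0.19042169  0.135     ]
scene pins [array([ 0.50387861, -0.27380108,  0.145     ]), array([ 0.4872433 , -0.10599415,  0.145     ])] [ 0.49556095 -0.18989761  0.145     ]
tray [[0.6864 0.3089 0.04  ]
 [0.6903 0.0368 0.04  ]
 [0.4482 0.0355 0.04  ]
 [0.4432 0.3032 0.04  ]] [0.56701099 0.17110506 0.04      ] [np.float64(0.27210495097941817), np.float64(0.2421530745028519), np.float64(0.26767827396555494), np.float64(0.24333809448656987)]
housing [ 0.49210349 -0.19152118  0.        ] yaw 0.09726049779350593 [np.float64(0.09571423699958506), np.float64(0.09881077624375514)]
ptr [0.0156758  0.117      0.19530063] ang 1.1634073989963776 0.12448899423556568
ptr [0.04381796 0.117      0.14001486] ang 1.2261908127979044 0.06270113715173124
ptr [0.07513514 0.117      0.08645212] ang 2.6480541275186935 0.011508549479167521
```

Create to.py:
```python
# python3 to.py x y z yaw : remaining move in tool axes
import sys; from h import *; from scipy.spatial.transform import Rotation as Q
x,y,z,yaw=map(float,sys.argv[1:]); o=env.get_obs()
R=Q.from_euler('xyz',o['tcp_rot']); G=Q.from_euler('xyz',[np.pi,0,yaw])
print('now',o['time'],np.round(o['tool_pos'],4),np.round(o['tcp_rot'],3),'F',np.round(o['contact_force'],1))
print('d',np.round(R.inv().apply(np.array([x,y,z])-o['tool_pos']),4),'rv',np.round((R.inv()*G).as_rotvec(),3))
```

```bash
python3 to.py .46 .2 .25 -1.475
```

Create p.py:
```python
from m import *
import sys
f=sys.argv[1] if len(sys.argv)>1 else 'scene0'
w=load(f)
def prj(c,P): return cv2.projectPoints(np.array([H@p+O for p in P]),cv2.Rodrigues(c['R'])[0],c['t'],c['mtx'],np.array(c['distortion'],float))[0][:,0]
for a in np.arange(.6,1.15,.05):
    P=[np.array([.065-r*np.cos(a),.117,.081+r*np.sin(a)]) for r in(.0,.12)]
    A=prj(w,P);B=prj(c,P); print(round(a,2),'scene piv/tip',A[0].round(1),A[1].round(1),'top',B[0].round(1),B[1].round(1))
im=w['frame'].astype(int); m=(im[...,0]>150)&(im[...,1]<90)&(im[...,2]<90); m[:, :255]=0;m[:,290:]=0;m[:200]=0;m[265:]=0
v,u=np.nonzero(m); L=np.array([H.T@(pd(w,a,b)-O) for a,b in zip(u,v)])
for a,b,l in list(zip(u,v,L.round(3)))[::4]: print(a,b,l)
```

```bash
python3 p.py | grep -A200 '^0.6'
```

```text
now 0.1 [0.2426 0.6295 0.2304] [ 3.14  -0.    -0.368] F [-0.3  0.1  0.2]
d [ 0.3573  0.3226 -0.019 ] rv [ 1.000e-03 -1.000e-03  1.107e+00]
0.6 scene piv/tip [275.7 252.9] [265.9 210.8] top [281.  180.3] [283.5 203.5]
0.65 scene piv/tip [275.7 252.9] [266.2 210.1] top [281.  180.3] [283.5 202.4]
0.7 scene piv/tip [275.7 252.9] [266.4 209.6] top [281.  180.3] [283.4 201.1]
0.75 scene piv/tip [275.7 252.9] [266.7 209.2] top [281.  180.3] [283.3 199.8]
0.8 scene piv/tip [275.7 252.9] [267.  208.9] top [281.  180.3] [283.3 198.5]
0.85 scene piv/tip [275.7 252.9] [267.3 208.7] top [281.  180.3] [283.2 197.1]
0.9 scene piv/tip [275.7 252.9] [267.6 208.5] top [281.  180.3] [283.1 195.6]
0.95 scene piv/tip [275.7 252.9] [268.  208.6] top [281.  180.3] [283.  194.1]
1.0 scene piv/tip [275.7 252.9] [268.4 208.7] top [281.  180.3] [282.9 192.6]
1.05 scene piv/tip [275.7 252.9] [268.8 208.9] top [281.  180.3] [282.8 191. ]
1.1 scene piv/tip [275.7 252.9] [269.2 209.3] top [281.  180.3] [282.7 189.4]
269 209 [0.002 0.118 0.182]
269 211 [0.005 0.117 0.178]
269 213 [0.008 0.116 0.174]
270 215 [0.011 0.118 0.169]
271 220 [0.019 0.118 0.158]
274 242 [0.047 0.118 0.105]
274 244 [0.052 0.116 0.102]
276 246 [-0.041  0.143  0.004]
276 248 [-0.034  0.141  0.003]
276 250 [0.061 0.119 0.087]
277 253 [0.071 0.119 0.086]
```

The rows are not in the units I measure in: shifts go in shares of 62.5 mm and turns go in shares of pi rad. I convert before sending: 0.045 m is 0.72, 0.04 m is 0.64.

Request:
send_path(
  rows="0.72 0.64 -0.048 0 0 0 0.06\n0.72 0.64 -0.048 0 0 0 0.06\n0.72 0.64 -0.048 0 0 0 0.06\n0.72 0.64 -0.048 0 0 0 0.06\n0.72 0.64 -0.048 0 0 0 0.06",
  clamp_n=30,
)

```text
time: 0.72
tool_pos: [0.3812, 0.3603, 0.2463]
tcp_rot: [3.141, 0.0, -0.367]
contact_force: [0.7, 0.5, 0.1]
finger_gap: 0.0599
finger_force: 0.0
```

Request:
send_path(
  rows="0.72 0.64 -0.048 0 0 0 0.06\n0.72 0.64 -0.032 0 0 0 0.06\n0.672 0.672 0 0 0 0 0.06\n0 0 0 0 0 0.0573 0.06\n0 0 0 0 0 0.0573 0.06",
)

```text
time: 1.35
tool_pos: [0.4602, 0.1998, 0.2511]
tcp_rot: [3.141, 0.0, -0.736]
contact_force: [0.4, 1.0, 1.2]
finger_gap: 0.0601
finger_force: 0.0
```

Request:
send_path(
  rows="0 0 0 0 0 0.0589 0.06\n0 0 0 0 0 0.0589 0.06\n0 0 0 0 0 0.0589 0.06\n0 0 0 0 0 0.0589 0.06\n0 0 0 0 0 0 0.06",
)

```text
time: 1.98
tool_pos: [0.4599, 0.2009, 0.2511]
tcp_rot: [3.141, -0.0, -1.467]
contact_force: [0.1, -0.5, -0.2]
finger_gap: 0.0604
finger_force: 0.0
```

```bash
python3 to.py .49 -.192 .23 -1.475
```

Run:
```python
import sys,io,contextlib
with contextlib.redirect_stdout(io.StringIO()):
    from p import *
g=L[(abs(L[:,1]-.118)<.006)]; p=g[:,[0,2]]; print(len(g)); q=p-p.mean(0); d=np.linalg.svd(q)[2][0]; print('ang',np.arctan2(abs(d[1]),abs(d[0])),'abs',np.median(np.arctan2(g[:,2]-.081,.065-g[:,0])[g[:,2]>.14]))
```

```text
now 1.975 [0.4599 0.2009 0.2511] [ 3.141 -0.    -1.467] F [ 0.1 -0.5 -0.2]
d [0.3939 0.0109 0.0212] rv [ 0.    -0.     0.008]
34
ang 0.9927072868649969 abs 1.018096997811421
```

To row units: 0.056 m is 0.896, 0.002 m is 0.032, 0.008 rad / 3.1416 = 0.0025.

Request:
send_path(
  rows="0.896 0.024 0.032 0 0 0.0025 0.06\n0.896 0.024 0.032 0 0 0 0.06\n0.896 0.024 0.032 0 0 0 0.06\n0.896 0.024 0.032 0 0 0 0.06\n0.896 0.024 0.032 0 0 0 0.06",
)

```text
time: 2.6
tool_pos: [0.4794, -0.0801, 0.2414]
tcp_rot: [-3.141, 0.0, -1.47]
contact_force: [0.4, 0.6, -0.5]
finger_gap: 0.0596
finger_force: 0.0
```

Request:
send_path(
  rows="0.912 0.024 0.032 0 0 0 0.06\n0.912 0.024 0.032 0 0 0 0.06\n0 0 0 0 0 0 0.06\n0 0 0 0 0 0 0.06",
)

```text
time: 3.1
tool_pos: [0.4871, -0.1924, 0.2369]
tcp_rot: [3.141, 0.0, -1.474]
contact_force: [-0.1, 0.7, 0.0]
finger_gap: 0.0603
finger_force: 0.0
```

```bash
python3 to.py .49 -.192 .146 -1.475
python3 -c "
from h import *
grab('top','top1');crop('top1',270,140,370,240,6);grab('scene','scene1');crop('scene1',170,150,330,270,5)"
```

```text
now 3.1 [ 0.4871 -0.1924  0.2369] [ 3.141  0.    -1.474] F [-0.1  0.7  0. ]
d [-0.0001 -0.003   0.0909] rv [0.001 0.    0.001]
```

View pics/scene1_c170_150.png

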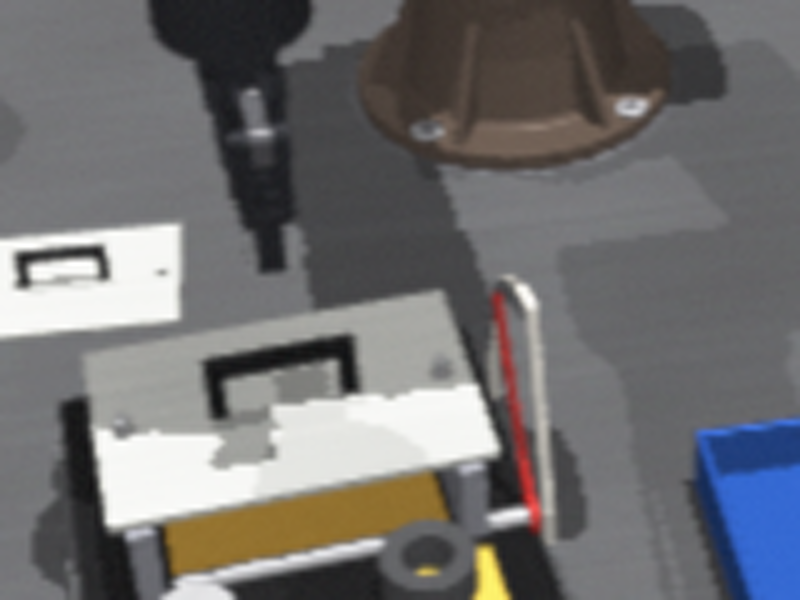

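The fingers hang at crop (272,265), centred over the handle bar at (280,350), so I'll go straight down.

To row units: 0.03 m is 0.48, -0.003 m is -0.048.

Request:
send_path(
  rows="0 -0.048 0.48 0 0 0 0.06\n0 0 0.48 0 0 0 0.06\n0 0 0.32 0 0 0 0.06\n0 0 0.16 0 0 0 0.06\n0 0 0 0 0 0 0.06",
)

```text
time: 3.82
tool_pos: [0.4905, -0.1912, 0.1472]
tcp_rot: [3.141, 0.0, -1.474]
contact_force: [0.4, -0.8, -0.6]
finger_gap: 0.06
finger_force: 0.0
```

Request:
send_path(
  rows="0 0 0 0 0 0 0\n0 0 0 0 0 0 0\n0 0 0 0 0 0 0\n0 0 0 0 0 0 0\n0 0 0 0 0 0 0",
  clamp_n=60,
)

```text
time: 4.45
tool_pos: [0.4909, -0.192, 0.1481]
tcp_rot: [-3.14, -0.0, -1.476]
contact_force: [-1.8, 1.0, 6.5]
finger_gap: 0.0087
finger_force: 59.4
```

```bash
python3 to.py .49 -.192 .146 -1.475
```

```text
now 4.45 [ 0.4909 -0.192   0.1481] [-3.14  -0.    -1.476] F [-1.8  1.   6.5]
d [-0.0001  0.0009  0.0021] rv [-0.001 -0.    -0.001]
```

To row units: -0.03 m is -0.48, -0.02 m is -0.32.

Request:
send_path(
  rows="0 0 -0.08 0 0 0 0\n0 0 -0.16 0 0 0 0\n0 0 -0.24 0 0 0 0\n0 0 -0.32 0 0 0 0\n0 0 -0.48 0 0 0 0",
)

```text
time: 5.08
tool_pos: [0.4899, -0.1919, 0.2282]
tcp_rot: [3.14, 0.0, -1.476]
contact_force: [0.9, 0.1, -2.4]
finger_gap: 0.0089
finger_force: 58.6
```

Request:
send_path(
  rows="0 0 -0.48 0 0 0 0\n0 0 -0.48 0 0 0 0\n0 0 0 0 0 0 0\n0 0 0 0 0 0 0",
)

```text
time: 5.58
tool_pos: [0.4899, -0.1917, 0.2871]
tcp_rot: [3.141, 0.001, -1.476]
contact_force: [-0.5, -0.4, -2.6]
finger_gap: 0.0085
finger_force: 58.7
```

```bash
python3 to.py .567 .171 .24 -1.56; python3 -c "
from h import *
grab('scene','scene2');crop('scene2',170,130,330,250,5)"
```

```text
now 5.575 [ 0.4899 -0.1917  0.2871] [ 3.141e+00  1.000e-03 -1.476e+00] F [-0.5 -0.4 -2.6]
d [-0.3537 -0.1111  0.0473] rv [0.    0.001 0.084]
```

View pics/scene2_c170_130.png

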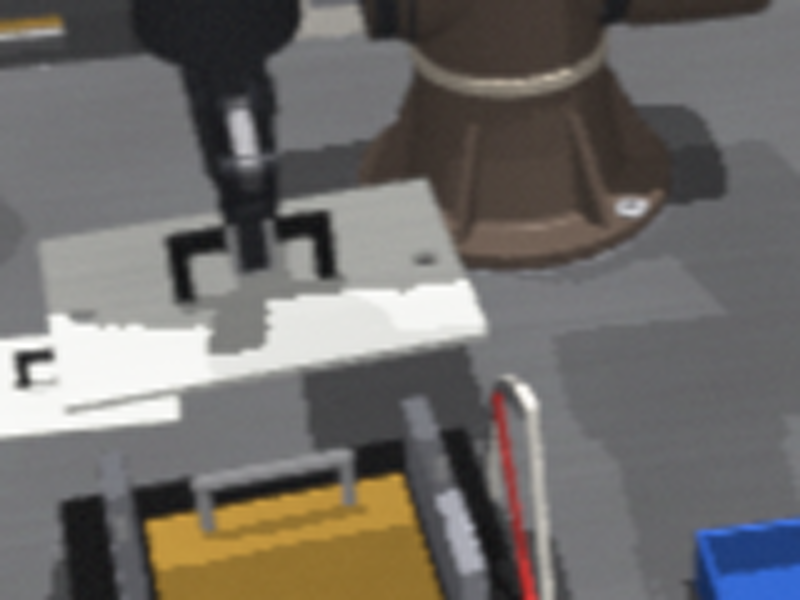

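The plate hangs level from the handle and is clear of the pins. Next, over to the tray.

To row units: -0.045 m is -0.72, -0.014 m is -0.224.

Request:
send_path(
  rows="-0.48 -0.16 0 0 0 0 0\n-0.72 -0.224 0 0 0 0 0\n-0.72 -0.224 0 0 0 0 0\n-0.72 -0.224 0 0 0 0 0\n-0.72 -0.224 0 0 0 0 0",
)

```text
time: 6.25
tool_pos: [0.5358, 0.0248, 0.2863]
tcp_rot: [3.14, -0.0, -1.476]
contact_force: [1.1, -0.3, -2.2]
finger_gap: 0.0083
finger_force: 58.7
```

Request:
send_path(
  rows="-0.72 -0.224 0 0 0 0 0\n-0.72 -0.224 0 0 0 0 0\n-0.64 -0.192 0 0 0 0 0\n-0.224 -0.08 0 0 0 0.0267 0\n0 0 0 0 0 0 0",
)

```text
time: 6.88
tool_pos: [0.5669, 0.1719, 0.2856]
tcp_rot: [3.139, -0.001, -1.558]
contact_force: [-0.7, 0.1, -2.0]
finger_gap: 0.0086
finger_force: 58.7
```

```bash
python3 to.py .567 .171 .023 -1.56
```

```text
now 6.875 [0.5669 0.1719 0.2856] [ 3.139e+00 -1.000e-03 -1.558e+00] F [-0.7  0.1 -2. ]
d [ 0.0006 -0.0007  0.2626] rv [ 0.003 -0.001  0.002]
```

To row units: 0.05 m is 0.8, 0.04 m is 0.64.

Request:
send_path(
  rows="0 0 0.64 0 0 0 0\n0 0 0.8 0 0 0 0\n0 0 0.8 0 0 0 0\n0 0 0.64 0 0 0 0\n0 0 0.48 0 0 0 0",
)

```text
time: 7.5
tool_pos: [0.5662, 0.1694, 0.0751]
tcp_rot: [3.139, -0.002, -1.559]
contact_force: [0.3, 0.3, -2.1]
finger_gap: 0.0081
finger_force: 58.7
```

Request:
send_path(
  rows="0 0 0.32 0 0 0 0\n0 0 0.192 0 0 0 0\n0 0 0.096 0 0 0 0\n0 0 0.064 0 0 0 0\n0 0 0 0 0 0 0",
)

```text
time: 8.12
tool_pos: [0.5675, 0.1711, 0.0356]
tcp_rot: [-3.141, 0.0, -1.56]
contact_force: [0.9, 0.2, -1.8]
finger_gap: 0.0086
finger_force: 58.7
```

```bash
python3 to.py .567 .171 .023 -1.56
```

```text
now 8.125 [0.5675 0.1711 0.0356] [-3.141  0.    -1.56 ] F [ 0.9  0.2 -1.8]
d [0.0001 0.0005 0.0126] rv [-0.  0.  0.]
```

To row units: 0.004 m is 0.064, 0.003 m is 0.048.

Request:
send_path(
  rows="0 0 0.064 0 0 0 0\n0 0 0.048 0 0 0 0\n0 0 0.032 0 0 0 0\n0 0 0.016 0 0 0 0\n0 0 0 0 0 0 0",
)

```text
time: 8.75
tool_pos: [0.5673, 0.171, 0.0252]
tcp_rot: [3.141, -0.0, -1.56]
contact_force: [-0.4, -1.0, -2.3]
finger_gap: 0.0087
finger_force: 58.7
```

Request:
send_path(
  rows="0 0 0.016 0 0 0 0\n0 0 0.016 0 0 0 0\n0 0 0 0 0 0 0",
)

```text
time: 9.12
tool_pos: [0.5673, 0.171, 0.0232]
tcp_rot: [3.141, -0.0, -1.56]
contact_force: [-0.1, -0.2, -0.9]
finger_gap: 0.0088
finger_force: 58.7
```

Force is starting to unload, so the plate is just touching. I'll go down 1 mm more, release and retreat.

To row units: 0.001 m is 0.016.

Request:
send_path(
  rows="0 0 0.016 0 0 0 0\n0 0 0 0 0 0 0\n0 0 0 0 0 0 0.03\n0 0 0 0 0 0 0.04\n0 0 0 0 0 0 0.05",
)

```text
time: 9.75
tool_pos: [0.5674, 0.1711, 0.0223]
tcp_rot: [-3.141, 0.0, -1.56]
contact_force: [0.3, 0.0, 0.1]
finger_gap: 0.0502
finger_force: 0.0
```

Request:
send_path(
  rows="0 0 -0.32 0 0 0 0.05\n0 0 -0.8 0 0 0 0.05\n0 0 -0.96 0 0 0 0.05\n0 0 -0.96 0 0 0 0.05\n0 0 -0.96 0 0 0 0.05",
)

```text
time: 10.38
tool_pos: [0.567, 0.1708, 0.2744]
tcp_rot: [-3.141, 0.0, -1.56]
contact_force: [1.0, 0.9, 0.0]
finger_gap: 0.0499
finger_force: 0.0
```

Run:
```python
from h import *
c=grab('scene','scene3');crop('scene3',170,190,450,330,2.8)
for f in('top',):
    c=grab(f,'top3')
    P=[pd(c,u,v) for u in range(185,255,3) for v in range(146,210,3)]; im=c['frame']
# white pixels in the tray = plate
c=load('scene3'); im=c['frame'].astype(int); m=(im.min(2)>150); m[:,:305]=0; m[:,435:]=0; m[:220]=0; m[:, :][300:]=0
v,u=np.nonzero(m); L=np.array([pd(c,a,b) for a,b in zip(u,v)]); g=L[(L[:,2]<.06)]
print(len(g),np.median(g,0),np.percentile(g,[2,98],axis=0))
```

```text
2445 [0.57809574 0.17217185 0.01112042] [[0.49933467 0.0768983  0.00891558]
 [0.6351208  0.2697072  0.01332031]]
```

View pics/scene3_c170_190.png

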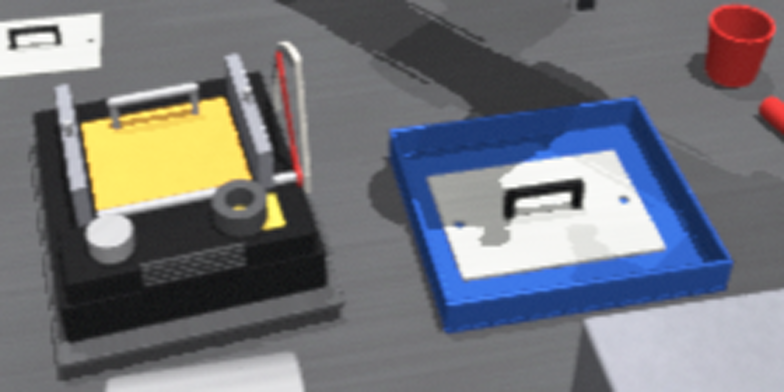

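The plate lies flat in the tray, centred on about (0.567, 0.173) with its top at z≈0.01. The flap bar is now visible from crop (110,103) to (198,90).

```bash
python3 to.py .440 -.196 .23 -1.474
```

Run:
```python
from h import *
c=load('scene3'); S=lambda x,y:(170+x/2.8-.3,190+y/2.8-.3)
b=[pz(c,*S(*p),.12) for p in((111,104),(198,90))]; print('bar',b,np.mean(b,0))
crop('top3',270,140,350,240,6); crop('scene3',195,205,285,275,8)
```

```text
now 10.475 [0.5704 0.172  0.2803] [-3.13   0.005 -1.559] F [0.7 0.2 0.1]
d [0.3667 0.1353 0.047 ] rv [-0.012  0.004 -0.085]
bar [array([ 0.45105379, -0.23595411,  0.12      ]), array([ 0.44599125, -0.15061532,  0.12      ])] [ 0.44852252 -0.19328471  0.12      ]
```

View pics/scene3_c195_205.png

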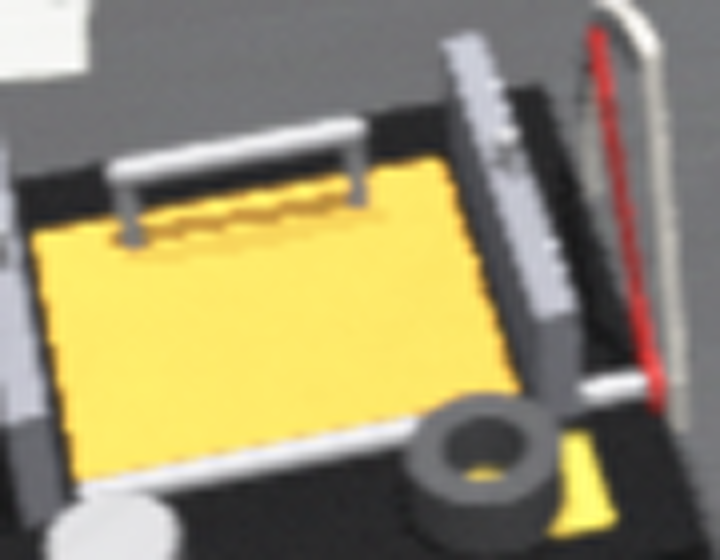

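View pics/top3_c270_140.png

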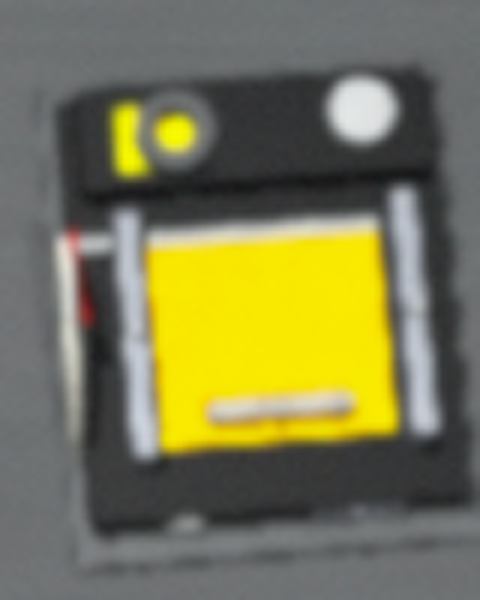

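Run:
```python
from h import *
print(pz(load('scene3'),224.06,223.2,.117), pz(load('top3'),316.4,207.35,.12))
```

```text
[ 0.43960542 -0.19551687  0.117     ] [ 0.43962335 -0.19890343  0.12      ]
```

Request:
send_path(
  rows="0.48 0.192 0 0.0038 -0.0013 -0.0271 0.06\n0.88 0.256 0 0 0 0 0.06\n0.88 0.256 0 0 0 0 0.06\n0.88 0.256 0 0 0 0 0.06\n0.88 0.256 0 0 0 0 0.06",
  clamp_n=40,
)

```text
time: 11.1
tool_pos: [0.5124, -0.0858, 0.2707]
tcp_rot: [-3.129, 0.003, -1.474]
contact_force: [1.2, 0.0, 0.6]
finger_gap: 0.0604
finger_force: 0.0
```

Request:
send_path(
  rows="0.8 0.256 0.16 0 0 0 0.06\n0.8 0.32 0.16 0 0 0 0.06\n0 0 0.16 0 0 0 0.06\n0 0 0 0 0 0 0.06",
)

```text
time: 11.6
tool_pos: [0.4866, -0.1872, 0.2391]
tcp_rot: [-3.131, 0.004, -1.476]
contact_force: [-0.2, 1.1, -0.1]
finger_gap: 0.0604
finger_force: 0.0
```

```bash
python3 to.py .443 -.196 .097 -1.474
```

```text
now 11.6 [ 0.4866 -0.1872  0.2391] [-3.131  0.004 -1.476] F [-0.2  1.1 -0.1]
d [0.0052 0.0458 0.1416] rv [-0.011  0.004 -0.002]
```

To row units: 0.03 m is 0.48, 0.02 m is 0.32, -0.011 rad / 3.1416 = -0.0035.

Request:
send_path(
  rows="0.08 0.48 0.32 -0.0035 0.0013 0 0.06\n0 0.288 0.48 0 0 0 0.06\n0 0 0.48 0 0 0 0.06\n0 0 0 0 0 0 0.06",
)

```text
time: 12.1
tool_pos: [0.4394, -0.1955, 0.1585]
tcp_rot: [3.14, 0.0, -1.473]
contact_force: [-0.4, 0.1, 0.5]
finger_gap: 0.0598
finger_force: 0.0
```

```bash
python3 to.py .440 -.197 .098 -1.474
```

```text
now 12.1 [ 0.4394 -0.1955  0.1585] [ 3.14   0.    -1.473] F [-0.4  0.1  0.5]
d [ 0.0015 -0.0005  0.0605] rv [0.002 0.    0.001]
```

To row units: 0.025 m is 0.4, 0.02 m is 0.32.

Request:
send_path(
  rows="0.016 0 0.4 0 0 0 0.06\n0 0 0.32 0 0 0 0.06\n0 0 0.176 0 0 0 0.06\n0 0 0.064 0 0 0 0.06\n0 0 0 0 0 0 0.06",
)

```text
time: 12.72
tool_pos: [0.4409, -0.1975, 0.1001]
tcp_rot: [-3.14, -0.001, -1.474]
contact_force: [-0.2, 0.8, 0.7]
finger_gap: 0.0603
finger_force: 0.0
```

Request:
send_path(
  rows="0 0 0 0 0 0 0\n0 0 0 0 0 0 0\n0 0 0 0 0 0 0\n0 0 0 0 0 0 0\n0 0 0 0 0 0 0",
  clamp_n=50,
)

```text
time: 13.35
tool_pos: [0.4421, -0.1975, 0.1002]
tcp_rot: [-3.137, -0.001, -1.474]
contact_force: [5.7, 1.9, -0.6]
finger_gap: 0.0081
finger_force: 48.8
```

```bash
python3 to.py .440 -.197 .098 -1.474
```

```text
now 13.35 [ 0.4421 -0.1975  0.1002] [-3.137e+00 -1.000e-03 -1.474e+00] F [ 5.7  1.9 -0.6]
d [-0.0007  0.002   0.0022] rv [-0.004 -0.001 -0.   ]
```

To row units: -0.0113 m is -0.1808, -0.0108 m is -0.1728.

Request:
send_path(
  rows="0 -0.088 -0.1808 0 0 0 0\n0 -0.088 -0.1728 0 0 0 0\n0 -0.0992 -0.1648 0 0 0 0\n0 -0.1152 -0.1536 0 0 0 0\n0 0 0 0 0 0 0",
)

```text
time: 13.98
tool_pos: [0.4635, -0.1955, 0.1424]
tcp_rot: [3.14, -0.001, -1.475]
contact_force: [-7.4, -2.2, 4.3]
finger_gap: 0.0081
finger_force: 49.0
```

Request:
send_path(
  rows="0 -0.1312 -0.1408 0 0 0 0\n0 -0.144 -0.128 0 0 0 0\n0 -0.1552 -0.112 0 0 0 0\n0 0 0 0 0 0 0",
)

```text
time: 14.48
tool_pos: [0.489, -0.1931, 0.1672]
tcp_rot: [3.138, -0.001, -1.475]
contact_force: [-14.8, 0.1, 17.4]
finger_gap: 0.008
finger_force: 49.8
```

Force points outward along the radius, so the commanded arc runs slightly inside the true one. I'll ease outward and look at the result.

To row units: -0.0025 m is -0.04, 0.0016 m is 0.0256.

Request:
send_path(
  rows="0 0.0256 -0.04 0 0 0 0\n0 0 0 0 0 0 0",
)

```text
time: 14.72
tool_pos: [0.4898, -0.1929, 0.1681]
tcp_rot: [-3.14, -0.001, -1.475]
contact_force: [-1.5, -4.8, -3.1]
finger_gap: 0.0079
finger_force: 49.8
```

```bash
python3 -c "
from h import *
grab('scene','scene4')
w=load('scene4')
from m import H,O
im=w['frame'].astype(int); m=(im[...,0]>140)&(im[...,1]>90)&(im[...,2]<100)&(im[...,0]-im[...,2]>80); m[:,:195]=0;m[:,265:]=0;m[:190]=0;m[252:]=0
v,u=np.nonzero(m); L=np.array([H.T@(pd(w,a,b)-O) for a,b in zip(u,v)])
g=L[(abs(L[:,1])<.07)&(L[:,2]>.085)]
p=g-np.median(g,0); d=np.linalg.svd(p)[2]; print(len(g),np.median(g,0),d[2],'ang',np.arctan2(abs(d[2][0]),abs(d[2][2])))
" | tail -1; python3 to.py .49 -.19 .17 -1.474
```

```text
1664 [0.00480054 0.00599436 0.13246989] [-0.63355867  0.00124958 -0.77369364] ang 0.6861448156539366
now 14.775 [ 0.4898 -0.1929  0.168 ] [-3.141e+00 -1.000e-03 -1.475e+00] F [ 0.3 -3.  -2.4]
d [-0.0029 -0.0005 -0.002 ] rv [-0.001 -0.001 -0.001]
```

To row units: -0.0111 m is -0.1776, -0.0106 m is -0.1696.

Request:
send_path(
  rows="0 -0.16 -0.1008 0 0 0 0\n0 -0.1696 -0.088 0 0 0 0\n0 -0.1776 -0.0688 0 0 0 0\n0 0 0 0 0 0 0\n0 0 0 0 0 0 0",
)

```text
time: 15.4
tool_pos: [0.5215, -0.1899, 0.1845]
tcp_rot: [-3.14, -0.001, -1.475]
contact_force: [-2.7, -3.5, 4.2]
finger_gap: 0.0077
finger_force: 49.5
```

Create fl.py:
```python
import sys,io,contextlib
with contextlib.redirect_stdout(io.StringIO()):
    from m import *
f=sys.argv[1]; w=grab('scene',f); im=w['frame'].astype(int)
def line(m,lo,hi,n):
    v,u=np.nonzero(m); L=np.array([H.T@(pd(w,a,b)-O) for a,b in zip(u,v)]); g=L[(L[:,1]>lo)&(L[:,1]<hi)&(L[:,2]>.085)]
    p=g[:,[0,2]]; p=p-np.median(p,0); k=np.hypot(*p.T)<.1; p=p[k]-p[k].mean(0); d=np.linalg.svd(p)[2][0]; print(n,len(p),np.arctan2(abs(d[1]),abs(d[0])))
m=(im[...,0]>140)&(im[...,1]>90)&(im[...,2]<100)&(im[...,0]-im[...,2]>80); m[:,:195]=0;m[:,265:]=0;m[:190]=0;m[252:]=0
line(m,-.07,.07,'flap')
m=(im[...,0]>140)&(im[...,1]<100)&(im[...,2]<100); m[:, :255]=0;m[:,290:]=0;m[:200]=0;m[265:]=0
line(m,.112,.124,'pointer')
crop(f,185,180,305,270,6)
```

```bash
python3 fl.py scene5; python3 to.py .5227 -.19 .181 -1.474
```

```text
flap 1928 0.9867848425238968
pointer 29 0.9939583843288761
now 15.45 [ 0.5214 -0.1899  0.1845] [-3.140e+00 -1.000e-03 -1.475e+00] F [-2.8 -3.1  4.3]
d [ 0.0002 -0.0013  0.0035] rv [-0.002 -0.001 -0.001]
```

View pics/scene5_c185_180.png

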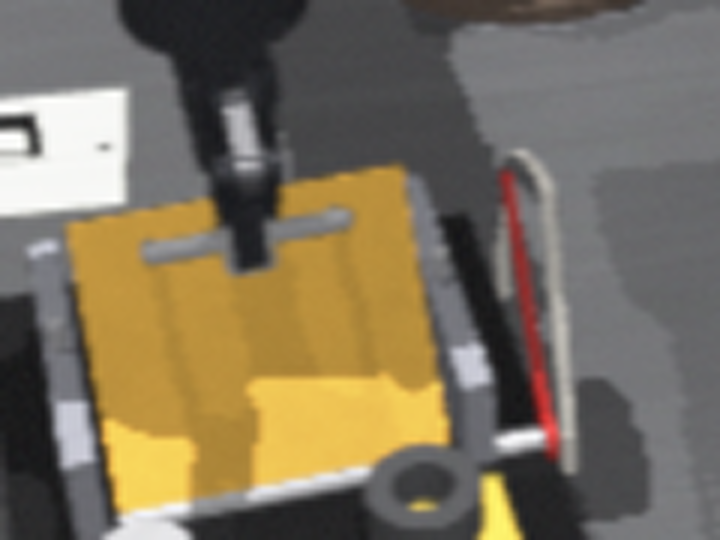

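The flap (0.987 rad) and the pointer (0.994 rad) agree, with the fingers on the bar. I'll hold briefly, then hand in.

Request:
send_path(
  rows="0 0 0 0 0 0 0\n0 0 0 0 0 0 0\n0 0 0 0 0 0 0\n0 0 0 0 0 0 0\n0 0 0 0 0 0 0",
)

```text
time: 16.08
tool_pos: [0.5212, -0.1899, 0.1844]
tcp_rot: [-3.14, -0.001, -1.475]
contact_force: [-3.4, -3.7, 5.2]
finger_gap: 0.0079
finger_force: 49.6
```

```bash
python3 fl.py scene6; python3 -c "
from cell import env; print(env.finish_job())"
```

```text
flap 1927 0.9857543929849734
pointer 36 0.9498778509758673
the job is handed in; nothing more can be done
None
```

I handed the job in at about 16 s: the cover lies flat in the blue tray, and the gripper holds the flap at about 0.99 rad against a red pointer measured at 0.95–1.02 rad (tolerance 0.08); no verdict was returned.

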